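# Gauge a brass stud on the shop counter

## Robot

A 7-joint arm with a two-finger parallel gripper is mounted at the origin on the work surface. World frame = base frame: x ahead of the robot, y to its left, z up, the work surface at z = 0. Lengths are in m, angles in rad, forces in N, time in s.
With the tool pointing down it reaches from about 0.4 to 0.85 m from the base axis. Payload 6.9 kg.
Tool frame: the origin (TCP) lies at the very end of the fingers, on their centre line; the grasp point (between the pads) lies 19 mm behind it (grip_point_offset is the distance from the TCP to the grasp point, in m); z points along the fingers, y is the line along which they close (so a half turn about z gives the same grasp; the last joint's range is limited). The gripper opens to 85 mm and grips with 20 to 120 N. Pads are 22 mm wide; open, the fingers measure 114 mm over their backs; the gripper's body (76 mm by 85 mm) begins 54 mm behind the grasp point. The pads swing forward as they close: fully open they stand 13 mm farther back than shut.
Start: joints at [-1.165, 0.507, -0.238, 1.5, 0.126, 1.149, -0.155], TCP at [0.185, 0.597, 0.231] pointing down, gripper open.
Joint ranges: [-3.08, 3.08], [-0.24, 2.05], [-1.43, 1.35], [0, 2.5], [-1.52, 4.66], [0.17, 1.96], [-2.89, 2.89]. Speed limits (rad/s): [2.39, 2.39, 3.14, 3.14, 3.14, 3.14, 3.14].

## Interface

Orientations are given as a rotation vector (axis times angle).
In Python, from rig import * gives the robot as it stands.
- The arm moves only by the tool servo_tool, never from a script. Its argument "increments" is a list of rows, each a list of 2 entries, a list of its own where there are three numbers: the shift along the tool's x, y, z each as a share of 0.025 m, from -1 to 1, then the turn, a rotation vector about the tool's x, y, z each as a share of pi rad, from -1 to 1. A call has 1 to 8 rows; each row shifts and turns the commanded pose from where the row before left it, along the tool's axes as they then stand; what a row does not reach is not made up. A row lasts 1/12 s, in which the tool goes at most 41.7 mm and 7.16 degrees, less where a joint would pass 70% of its speed; a pose out of reach is approached as far as the arm can. A call with a number of a shift or a turn outside -1 to 1 is refused whole. A call with a gripper value outside its range is refused whole. "grip" is the closure, from 0 (fully open) to 1 (shut), set as the call begins (left out, the last holds). The fingers move at their own pace and stop on an object; "grip_force" is the grip in N (left out, the last holds). Time passes only in rows, so rows that do not move let the fingers close. It gives the time, the measured TCP pose, the force, the opening and the grip force at its end, in the units of the state.
- read_state(): the state, without advancing time (a new reading comes with each control period).
- camera(name): name is "scene" or "top" or "wrist"; returns the picture (400x640x3 uint8, blue, green, red); there is no depth.
- camera_params(name): a dict with "fx", "fy", "cx", "cy" (pixels), "rvec" (rotation vector, rad) and "tvec" (3), from world to camera coordinates, as OpenCV has them; the wrist camera has in their place "T_tool_cam" (4x4, takes a point from camera to tool coordinates, whose origin is the TCP and whose axes are the flange's). Camera axes: x right, y down, z forward; pixel columns grow to the right and rows downward; lengths in m; the calibration is good to about 2 mm. A picture is of the moment at which its call begins: read the wrist's pose just before it. camera_params takes no time and is no camera call.
- job_done(): hands the job in; it is judged then, once.
The state is a dict: "time": time; "joint_pos": joint angles; "joint_vel": joint speeds; "joint_efforts": joint torques, N m; "eef_pos": TCP position; "tool_rot": TCP orientation; "contact_force": force on the tool from outside, world axes, zero at the start; "torque": the same for the moment, N m; "opening": opening from 0.0 (shut) to 1.0 (fully open); "grip_force": force on a finger pad.
Only numpy, scipy, OpenCV 4.12 (cv2) and the standard library are available. Lean on these libraries where they do the work, as an engineer would, in place of code of your own. Each camera call takes 0.05 s, during which the arm holds its last target. There are 200 camera calls.

## Task

A customer wants the length of the brass stud: lift it out of the stud tray, lay it (do not drop it) in the V-groove of the blue length gauge between the fixed stop and the sliding jaw, and let go of it. Then roll the gauge's orange thumbwheel with a fingertip pressed gently on its exposed rim, stroke after stroke, until the jaw pushes the stud home and clamps it snugly against the stop and the wheel will turn no further. Move the jaw by the wheel only, and leave the other studs and the things on the counter as they are.

Things in the scene. Friction and masses are not known exactly. Their poses are not given: they have to be found in the camera images.
- brass_stud: Brass-coloured threaded stud: a rod 18 mm in diameter, 60 mm long, about 120 g, lying level. Origin at its middle, x along its length. It lies in any one of the tray's three grooves, along the tray's x, its axis 34 mm above the counter. Grip it across its diameter near its middle: the groove's lips are 5 mm below its axis.
- zinc_stud: Bystander: silvery stud, 18 mm diameter, 70 mm long, in another groove of the tray. Origin at its middle, x along it.
- black_stud: Bystander: dark stud, 18 mm diameter, 50 mm long, in the third groove of the tray. Origin at its middle, x along it.
- tray: Green fixed tray, 85 mm (x) by 190 mm (y), 8 mm thick plate, with three grey V-grooves along its x at y = -60, 0 and +60 mm, open between them. Origin at the centre of its underside, on the counter.
- gauge: Blue gauge, 210 (x) by 74 (y) mm, origin at the centre of its underside, fixed. -x end: steel stop, 36 mm wide, 52 mm high, face at x = -90; a V-groove runs from it to x = -22. +x end: grey housing, x 15 to 105, y -25 to 25, flat top 46 mm high. All of it stands on screwed feet: real heights are up to 4 mm above or below those given (unmeasured). It gives 1 mm per 15 N.
- seat (a point): Nominal place of the stud's middle when it lies in the V-groove pushed home against the stop: 30 mm from the stop's face, 40 mm above the counter; x, y, z as the gauge's. The groove's lips are 5 mm below and 7 mm either side. The real groove stands up to 4 mm higher or lower (see gauge).
- jaw_body (a joint): Travel of the sliding jaw to the stop, m: 0 open (face 84 mm from the stop), 0.024 closed on a 60 mm stud; starts at 0 to 0.010. Steel plate 10 mm thick, 48 mm wide, top 54 mm high; 3 N of friction holds it. Press the wheel with 6 to 10 N: its drag is about 1.5 N while it rolls, about half the press when the jaw is tight and the finger slips. Over 15 N on gauge or wheel harms it.
- wheel_top (a point): Nominal highest point of the orange thumbwheel's rim, 51 mm above the counter (really up to 4 mm more or less: feel for it), 5 mm proud of the housing top. Wheel: 44 mm diameter, 10 mm wide, axis along the gauge's y, in a slot 32 (x) by 12 mm. Dragging its top towards the stop (gauge -x) closes the jaw 1 mm per 2.2 mm of rim: 30 to 55 mm in all, in strokes of up to 14 mm, lifting between.
- red_carton: Bystander: red open carton of bolts, 120 x 90 x 70 mm.
- yellow_carton: Bystander: yellow open carton of bolts, 110 x 80 x 60 mm.
- brown_carton: Bystander: cardboard carton of bolts, 120 x 100 x 80 mm.
- wrench: Bystander: wrench lying on the counter.
- screwdriver: Bystander: screwdriver lying on the counter.
- spray_can: Bystander: blue can, 56 mm diameter, 150 mm high.
There are look-alikes about, which are no part of the job. Of the things like the brass_stud, leave any that is green; of the rest the smaller one is meant.

How it is judged:
On the way, in this order (a step that is already met when the one before it is completed fails the run):
1. the brass stud lies in the gauge's V-groove between stop and jaw, let go, with the jaw still open (y of brass_stud in the frame of seat between -0.003 and 0.003 m and z of brass_stud in the frame of seat between -0.006 and 0.006 m and angle between the x axis of brass_stud and the x axis of seat, either way round below 0.08 rad and x of brass_stud in the frame of seat between -0.002 and 0.024 m and contact force between the fingers and brass_stud below 0.05 N and value of joint jaw_body below 0.018 m), for 0.2 s.
2. the jaw clamps the stud against the stop with at least 2 N (y of brass_stud in the frame of seat between -0.003 and 0.003 m and z of brass_stud in the frame of seat between -0.006 and 0.006 m and angle between the x axis of brass_stud and the x axis of seat, either way round below 0.08 rad and contact force between jaw_body and brass_stud above 2 N and x of brass_stud in the frame of seat below 0.0015 m and value of joint jaw_body above 0.0225 m), for 0.1 s.
At the end, for the whole second after the job is handed in: The brass stud lies in the gauge's V-groove (within 3 mm sideways, 6 mm in height, 0.08 rad in direction), its middle within 1.5 mm of the seat along the groove, the jaw closed on it within 1.5 mm and still pressing on it (over 0.3 N), all at rest, robot clear (y of brass_stud in the frame of seat between -0.003 and 0.003 m and z of brass_stud in the frame of seat between -0.006 and 0.006 m and angle between the x axis of brass_stud and the x axis of seat, either way round below 0.08 rad and x of brass_stud in the frame of seat between -0.0015 and 0.0015 m and value of joint jaw_body above 0.0225 m and contact force between jaw_body and brass_stud above 0.3 N and linear speed of brass_stud below 0.01 m/s and contact force between the fingers and gauge below 0.05 N); the robot touches nothing.
It fails at once if the thumbwheel or gauge is pressed with more than 15 N (contact force between any of the fingers, the arm and gauge above 15 N).
It fails at once if the jaw squeezes the stud with more than 35 N (contact force between jaw_body and brass_stud above 35 N).
It fails at once if the robot touches the jaw with more than 3 N (contact force between any of the fingers, the arm and jaw_body above 3 N).
It fails at once if the brass stud is dropped or thrown (linear speed of brass_stud above 0.5 m/s and contact force between the fingers and brass_stud below 0.05 N).
It fails at once if another stud or a thing on the counter is moved by more than 15 mm (distance of any of zinc_stud, black_stud, red_carton, yellow_carton, brown_carton, wrench, screwdriver, spray_can from where it was at the start of the episode above 0.015 m).
It also fails if it takes over 72 s, if anything falls off the work surface, if the arm or the gripper's body presses on something with over 40 N, if the wrist force passes 120 N, or if a joint passes its speed limit or range.

## Working session

There is one attempt and no reset: what is moved stays moved. The work goes in short steps, Python scripts to look and compute and a tool call to move; the robot and the scene stay as the last step left them, time stands still between calls to the robot, and variables do not carry over. Pictures are saved under pics/ and viewed, at most 10 in all, crops included, and the job is handed in when it is done.

Besides the shell and the picture viewer there is one more tool, called after "Request:" as name(argument=value, ...) on one line, values as JSON. servo_tool: Moves the arm, as the interface text tells. Shift numbers are shares of 0.025 m and turn numbers shares of pi rad, none past 1 either way. Its arguments: {"type":"object","properties":{"increments":{"type":"array"},"grip":{"type":"number"},"grip_force":{"type":"number"}},"required":["increments"]}

```bash
mkdir -p pics; ls; python3 - <<'E'
from rig import *
import cv2,numpy as np
s=read_state();print(s)
a=camera("scene");b=camera("top")
cv2.imwrite("pics/scene.png",a);cv2.imwrite("pics/top.png",b)
for n in("scene","top","wrist"):print(n,camera_params(n))
E
```

```text
pics
{'time': 0.0, 'joint_pos': array([-1.16450936,  0.50831413, -0.23750535,  1.50110295,  0.1256892 ,
        1.14890544, -0.15478454]), 'joint_vel': array([ 0.00122434, -0.00013864,  0.00021721,  0.00237456, -0.00061435,
       -0.00163293, -0.00146346]), 'joint_efforts': array([ 8.25671596e-04, -6.20601940e+01, -2.18662754e+00, -2.49670476e+01,
        1.27064457e-02,  1.14497365e-02, -8.32294660e-06]), 'eef_pos': array([0.18510633, 0.59644656, 0.23045403]), 'tool_rot': array([-4.70649353e-01, -3.10590639e+00,  2.71472434e-03]), 'contact_force': array([-0.54952474, -0.19185049, -0.98230136]), 'torque': array([-0.0618266 , -0.01128526, -0.04614382]), 'grip_force': 0.0, 'opening': 1.004305727924435}
scene {'fx': 429.50531173092094, 'fy': 429.50531173092094, 'cx': 322.81500303006544, 'cy': 206.06763499409854, 'rvec': array([ 2.46256733,  0.94342514, -0.26271548]), 'tvec': array([-0.40700292, -0.3026142 ,  1.43097548])}
top {'fx': 479.3504450229428, 'fy': 479.3504450229428, 'cx': 321.8429351363056, 'cy': 202.9811376170851, 'rvec': array([ 2.19297396, -2.14549312,  0.09035781]), 'tvec': array([-0.02613843,  0.57158254,  1.38716161])}
wrist {'fx': 305.6536292893079, 'fy': 305.6536292893079, 'cx': 316.06909955370276, 'cy': 201.21436871912564, 'T_tool_cam': array([[ 7.09609478e-04, -9.60193425e-01, -2.79335073e-01,
         7.06538020e-02],
       [ 9.99999041e-01,  3.49157333e-04,  1.34014758e-03,
        -3.90580432e-05],
       [-1.18926900e-03, -2.79335756e-01,  9.60192752e-01,
        -1.42473162e-01],
       [ 0.00000000e+00,  0.00000000e+00,  0.00000000e+00,
         1.00000000e+00]])}
```

View pics/scene.png

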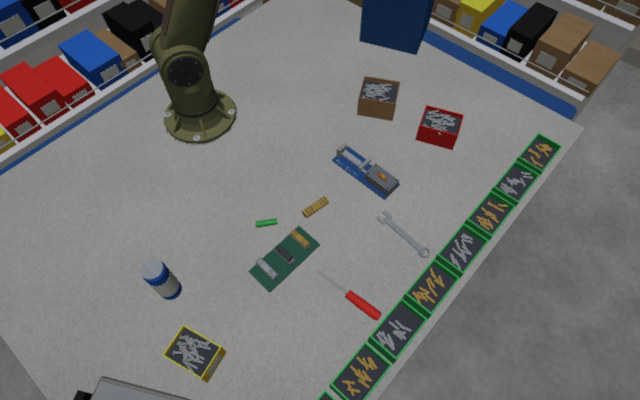

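View pics/top.png

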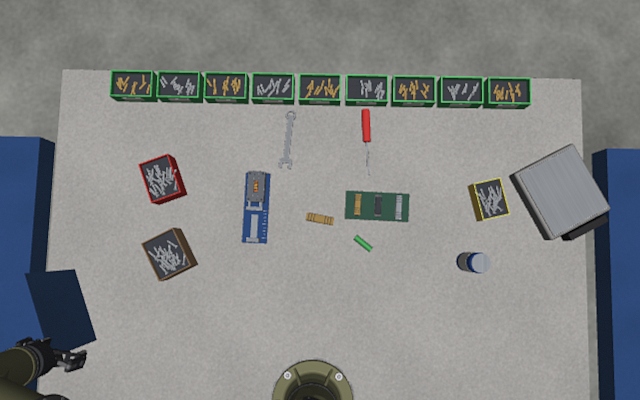

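The scene shows two brass-coloured studs, one in the tray at (300,238) and one loose on the counter at (315,206). There is also a green one at (266,222). In the top view these are at (358,204), (320,218) and (363,242). The tray one looks shorter and sits in a groove, so it is probably the one meant. The gauge is at (256,207) in the top view with the stop towards the robot and the wheel at (255,187).

```bash
cat > h.py <<'E'
import cv2,numpy as np
from scipy.spatial.transform import Rotation as R
from rig import *
def cam(n,s=None):
    p=camera_params(n);K=np.array([[p['fx'],0,p['cx']],[0,p['fy'],p['cy']],[0,0,1.]])
    if n=="wrist":
        T=p['T_tool_cam'];Rt=R.from_rotvec(s['tool_rot']).as_matrix()
        return K,Rt@T[:3,:3],Rt@T[:3,3]+s['eef_pos']
    Rm=R.from_rotvec(p['rvec']).as_matrix();return K,Rm.T,-Rm.T@p['tvec']
def ray(c,uv):
    K,Rm,o=c;d=Rm@np.linalg.inv(K)@[uv[0],uv[1],1];return o,d/np.linalg.norm(d)
def plane(c,uv,z):
    o,d=ray(c,uv);return o+d*(z-o[2])/d[2]
def tri(*cu):
    A=np.zeros((3,3));b=np.zeros(3);L=[ray(*x) for x in cu]
    for o,d in L:
        P=np.eye(3)-np.outer(d,d);A+=P;b+=P@o
    X=np.linalg.solve(A,b);return X,[np.linalg.norm(np.cross(X-o,d)) for o,d in L]
def proj(c,X):
    K,Rm,o=c;q=K@(Rm.T@(np.array(X)-o));return q[:2]/q[2]
def blobs(im,lo,hi,amin=10,roi=None):
    m=cv2.inRange(cv2.cvtColor(im,cv2.COLOR_BGR2HSV),lo,hi)
    if roi:
        k=np.zeros_like(m);x0,y0,x1,y1=roi;k[y0:y1,x0:x1]=255;m&=k
    m=cv2.morphologyEx(m,cv2.MORPH_CLOSE,np.ones((3,3)))
    out=[]
    for c in cv2.findContours(m,cv2.RETR_EXTERNAL,cv2.CHAIN_APPROX_NONE)[0]:
        a=cv2.contourArea(c)
        if a>=amin:
            (x,y),wh,an=cv2.minAreaRect(c);out.append((round(x,1),round(y,1),np.round(wh,1).tolist(),round(an),a))
    return sorted(out,key=lambda t:-t[4])
E
python3 - <<'E'
from h import *
a=cv2.imread("pics/scene.png");b=cv2.imread("pics/top.png")
S=cam("scene");T=cam("top")
br=((8,90,60),(28,255,255));bl=((100,120,50),(125,255,255));gr=((60,80,30),(90,255,160))
for nm,c in(("brass",br),("blue",bl),("green",gr)):
    print(nm,"S",blobs(a,*c,10,(240,130,410,300)),"\n T",blobs(b,*c,10,(235,160,415,250)))
E
```

```text
brass S [(315.3, 206.7, [7.5, 28.0], 56, 180.5), (299.5, 237.9, [21.9, 6.3], 41, 111.0), (381.6, 175.9, [9.6, 4.0], 37, 27.5)] 
 T [(319.4, 218.5, [26.9, 7.1], 11, 163.0), (357.3, 204.0, [5.8, 20.4], 4, 98.5), (255.5, 186.0, [10.0, 3.0], 90, 29.5)]
blue S [(361.2, 175.8, [65.2, 9.4], 37, 362.5), (355.1, 154.1, [21.4, 3.3], 36, 51.5), (367.0, 167.0, [2.8, 5.7], 45, 11.0)] 
 T [(255.8, 207.5, [24.0, 68.5], 3, 570.5), (254.5, 204.0, [4.0, 7.0], 90, 17.0)]
green S [(284.0, 257.5, [29.1, 69.3], 46, 1236.5), (266.1, 222.3, [5.6, 20.7], 81, 93.5), (404.5, 293.5, [11.0, 9.0], 90, 42.5)] 
 T [(376.9, 205.8, [62.4, 27.1], 3, 1602.0), (362.6, 243.0, [19.3, 5.1], 40, 79.0)]
```

```bash
python3 - <<'E'
from h import *
a=cv2.imread("pics/scene.png");b=cv2.imread("pics/top.png")
S=cam("scene");T=cam("top")
for n,s,t in(("stud",(299.5,237.9),(357.3,204)),("loose",(315.3,206.7),(319.4,218.5)),("wheel",(381.6,175.9),(255.5,186)),("green",(266.1,222.3),(362.6,243))):
    X,e=tri((S,s),(T,t));print(n,X.round(4),np.round(e,4))
def rect(c,w,h,an,z):
    bx=cv2.boxPoints(((c),(w,h),an));P=np.array([plane(T,p,z) for p in bx]);print("center",P.mean(0).round(4),[(np.linalg.norm(P[i]-P[i-1]).round(4),np.degrees(np.arctan2(*(P[i]-P[i-1])[[1,0]])).round(1)) for i in range(2)])
rect((255.8,207.5),24,68.5,3,.02);rect((376.9,205.8),62.4,27.1,3,.008)
rect((357.3,204),5.8,20.4,4,.036);rect((319.4,218.5),26.9,7.1,11,.01)
c1=cv2.resize(b[160:255,235:415],None,fx=4,fy=4,interpolation=cv2.INTER_CUBIC);cv2.imwrite("pics/crop1.png",c1)
s=read_state();print(R.from_rotvec(s['tool_rot']).as_matrix().round(3))
E
```

```text
stud [ 0.5704 -0.1184  0.0309] [0.0007 0.0007]
loose [ 0.5267 -0.0078  0.0076] [0.0008 0.0008]
wheel [0.6156 0.1808 0.046 ] [0.0003 0.0003]
green [ 0.4567 -0.1378  0.0059] [0.001 0.001]
center [0.5556 0.1818 0.02  ] [(np.float64(0.0708), np.float64(88.3)), (np.float64(0.2037), np.float64(-0.9))]
center [ 0.5689 -0.1777  0.008 ] [(np.float64(0.1854), np.float64(88.2)), (np.float64(0.0813), np.float64(-2.0))]
center [ 0.5704 -0.1175  0.036 ] [(np.float64(0.0169), np.float64(87.2)), (np.float64(0.06), np.float64(-3.1))]
center [ 0.5271 -0.0072  0.01  ] [(np.float64(0.08), np.float64(80.2)), (np.float64(0.0212), np.float64(-9.5))]
[[-0.955  0.296 -0.   ]
 [ 0.296  0.955 -0.002]
 [-0.    -0.002 -1.   ]]
```

View pics/crop1.png

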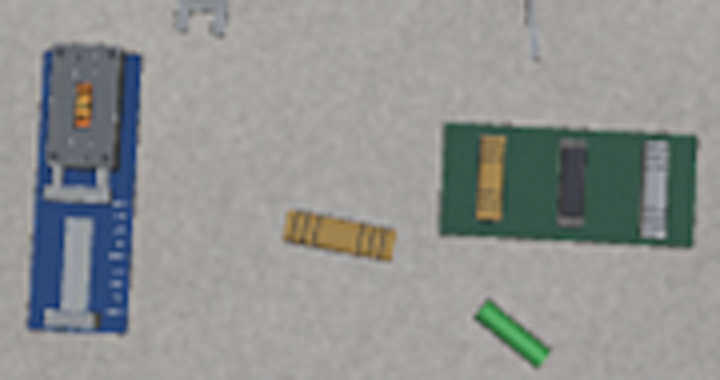

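The crop settles it. In crop pixels:
- **Brass stud in the tray, (491,178):** measures 60 x 17 mm at z≈0.031, and sits in a groove. This is the one meant.
- **Loose brass stud, (340,235):** about 80 x 21 mm, the larger look-alike.
- **Green stud, (513,333):** excluded by colour.

I'm moving over the tray stud.

Request:
servo_tool(increments=[[[-0.8, 0, 0], [0, 0, -0.028]], [[-0.8, 0, 0], [0, 0, -0.028]], [[-0.8, 0, 0], [0, 0, -0.028]], [[-0.8, -1, 0], [0, 0, 0]], [[-0.8, -1, 0], [0, 0, 0]], [[-0.8, -1, 0], [0, 0, 0]], [[-0.8, -1, 0], [0, 0, 0]], [[-0.8, -1, 0], [0, 0, 0]]], grip=0.5, grip_force=30)

```text
time: 0.77
eef_pos: [0.3396, 0.4541, 0.2308]
tool_rot: [-0.058, -3.141, 0.001]
contact_force: [0.5, 0.5, -0.9]
opening: 0.498
grip_force: 0.0
```

Request:
servo_tool(increments=[[[-0.4, -1, 0], [0, 0, 0]], [[-0.4, -1, 0], [0, 0, 0]], [[-0.4, -1, 0], [0, 0, 0]], [[-0.4, -1, 0], [0, 0, 0]], [[-0.4, -1, 0], [0, 0, 0]], [[-0.4, -1, 0], [0, 0, 0]], [[-0.4, -1, 0], [0, 0, 0]], [[-0.4, -1, 0], [0, 0, 0]]])

```text
time: 1.43
eef_pos: [0.4116, 0.2514, 0.231]
tool_rot: [-0.058, -3.141, 0.001]
contact_force: [0.6, 0.2, 0.9]
opening: 0.498
grip_force: 0.0
```

Request:
servo_tool(increments=[[[-0.43, -0.91, 0.16], [0, 0, 0]], [[-0.43, -0.91, 0.16], [0, 0, 0]], [[-0.43, -0.91, 0.16], [0, 0, 0]], [[-0.43, -0.91, 0.16], [0, 0, 0]], [[-0.43, -0.91, 0.16], [0, 0, 0]], [[-0.43, -0.91, 0.16], [0, 0, 0]], [[-0.43, -0.91, 0.16], [0, 0, 0]], [[-0.43, -0.91, 0.16], [0, 0, 0]]])

```text
time: 2.1
eef_pos: [0.4909, 0.0666, 0.1989]
tool_rot: [-0.058, -3.141, 0.0]
contact_force: [-0.5, 0.0, 0.8]
opening: 0.503
grip_force: 0.0
```

Request:
servo_tool(increments=[[[-0.43, -0.91, 0.16], [0, 0, 0]], [[-0.43, -0.91, 0.16], [0, 0, 0]], [[-0.43, -0.91, 0.16], [0, 0, 0]], [[-0.43, -0.91, 0.16], [0, 0, 0]], [[-0.43, -0.91, 0.16], [0, 0, 0]], [[-0.43, -0.91, 0.16], [0, 0, 0]], [[-0.43, -0.91, 0.16], [0, 0, 0]], [[-0.43, -0.91, 0.16], [0, 0, 0]]])

```text
time: 2.77
eef_pos: [0.5701, -0.1184, 0.1667]
tool_rot: [-0.058, -3.14, -0.0]
contact_force: [-0.4, 0.3, -1.0]
opening: 0.501
grip_force: 0.0
```

```bash
python3 - <<'E'
from h import *
s=read_state();w=camera("wrist");cv2.imwrite("pics/w1.png",w);np.save("w1s.npy",s,allow_pickle=True)
print(s['eef_pos'],s['tool_rot'],s['contact_force'])
W=cam("wrist",s);print(proj(W,[.5704,-.118,.034]))
print(blobs(w,(8,90,60),(28,255,255),100))
E
```

```text
[ 0.5700913  -0.11843026  0.16670017] [-5.80089323e-02 -3.14024434e+00 -1.96923812e-04] [-0.41647757  0.28688684 -0.97055582]
[316.25657474 191.84498386]
[(430.5, 138.2, [92.8, 25.9], 8, 2230.0), (315.5, 192.0, [66.0, 19.0], 90, 1184.0), (9.0, 241.5, [18.0, 39.0], 0, 350.0), (634.5, 232.0, [30.0, 9.0], 90, 133.5)]
```

View pics/w1.png

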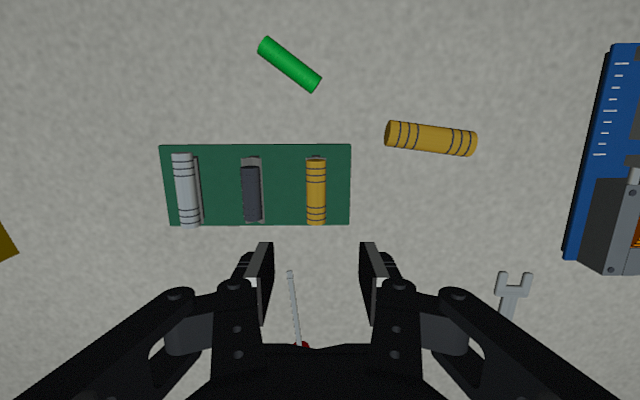

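The wrist view shows the brass stud at (316,192), as predicted and lined up with the tool. The black stud is at (251,192), the zinc stud at (187,190), and the groove blocks are a little wider than the studs. I'll keep the fingertips just above the groove lips as I go down.

Request:
servo_tool(increments=[[[0, 0, 1], [0, 0, 0]], [[0, 0, 1], [0, 0, 0]], [[0, 0, 1], [0, 0, 0]], [[0, 0, 1], [0, 0, 0]], [[0, 0, 1], [0, 0, 0]], [[0, 0, 0.3], [0, 0, 0]], [[0, 0, 0.24], [0, 0, 0]], [[0, 0, 0], [0, 0, 0]]])

```text
time: 3.48
eef_pos: [0.5697, -0.1171, 0.0282]
tool_rot: [-0.058, -3.14, -0.0]
contact_force: [1.3, 1.0, 0.7]
opening: 0.503
grip_force: 0.0
```

Request:
servo_tool(increments=[[[0, 0, 0], [0, 0, 0]], [[0, 0, 0], [0, 0, 0]], [[0, 0, 0], [0, 0, 0]], [[0, 0, 0], [0, 0, 0]], [[0, 0, 0], [0, 0, 0]]], grip=1, grip_force=35)

```text
time: 3.9
eef_pos: [0.5709, -0.1188, 0.0304]
tool_rot: [0.06, 3.138, -0.003]
contact_force: [-1.2, -4.1, 7.4]
opening: 0.19
grip_force: 36.8
```

Request:
servo_tool(increments=[[[0, 0, -0.15], [0, 0, 0]], [[0, 0, -0.3], [0, 0, 0]], [[0, 0, -0.6], [0, 0, 0]], [[0, 0, -1], [0, 0, 0]], [[0, 0, -1], [0, 0, 0]], [[0, 0, -1], [0, 0, 0]], [[0, 0, -0.6], [0, 0, 0]], [[0, 0, 0], [0, 0, 0]]])

```text
time: 4.57
eef_pos: [0.5719, -0.1167, 0.1491]
tool_rot: [0.057, 3.135, -0.0]
contact_force: [0.6, 0.4, -1.5]
opening: 0.186
grip_force: 36.1
```

```bash
python3 - <<'E'
from h import *
s=read_state();w=camera("wrist");cv2.imwrite("pics/w2.png",w[150:400,160:480].repeat(2,0).repeat(2,1));cv2.imwrite("pics/w2f.png",w)
print(s['time'],s['eef_pos'],s['tool_rot'],s['contact_force'],s['opening'],s['grip_force'])
print(blobs(w,(8,90,60),(28,255,255),100))
E
```

```text
4.5667 [ 0.57193808 -0.11669042  0.1491173 ] [ 5.67305419e-02  3.13485097e+00 -3.10301800e-04] [ 0.64250734  0.35965666 -1.48799217] 0.18625740062596563 36.08530282974243
[(316.0, 258.0, [122.0, 36.0], 90, 3998.0), (436.2, 136.9, [99.3, 27.7], 8, 2550.0)]
```

View pics/w2.png

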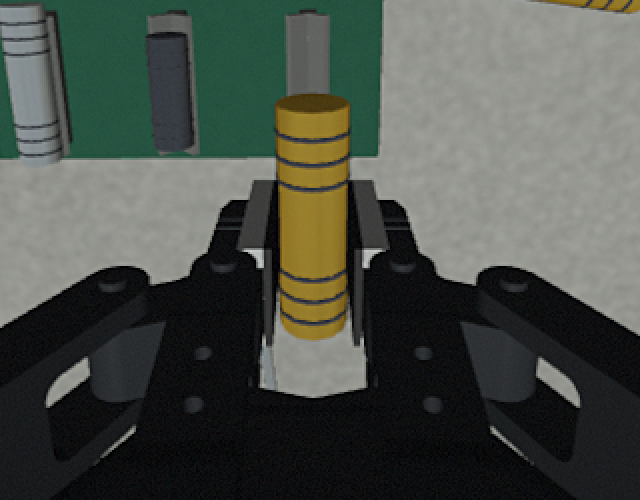

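The stud is held near its middle and centred between the pads, spanning rows 197–319 around column 316 of the full picture. Next I'll work out its offset and pitch in the hand, and the gauge position from the two fixed views.

```bash
python3 - <<'E'
from h import *
w=cv2.imread("pics/w2f.png")
p=camera_params("wrist");T=p['T_tool_cam'];K=np.array([[p['fx'],0,p['cx']],[0,p['fy'],p['cy']],[0,0,1]])
def pj(X):
    q=K@(T[:3,:3].T@(np.array(X)-T[:3,3]));return (q[:2]/q[2]).round(1)
for tz in(-.003,-.006,-.01):
    print(tz,"near end top/bottom edge",pj([.03,0,tz-.009]),pj([.03,0,tz+.009]),"far top",pj([-.03,0,tz-.009]),"widths",[ (pj([x,.009,tz])-pj([x,-.009,tz]))[0] for x in(.03,-.03)])
h=cv2.cvtColor(w,cv2.COLOR_BGR2HSV);m=cv2.inRange(h,(8,60,30),(32,255,255))
for v in range(194,324,4):
    c=np.where(m[v,280:350])[0]
    if len(c):print(v,c.min()+280,c.max()+280,end=" | ")
# gray-values along centre column to find bands
g=h[194:324,316,2];print(g.tolist())
E
```

```text
-0.003 near end top/bottom edge [316. 207.] [315.9 196.3] far top [315.9 321.1] widths [np.float64(37.89999999999998), np.float64(33.900000000000034)]
-0.006 near end top/bottom edge [316. 209.] [315.9 197.9] far top [315.9 325.1] widths [np.float64(38.69999999999999), np.float64(34.599999999999966)]
-0.01 near end top/bottom edge [316.  211.9] [315.9 200.2] far top [315.9 330.7] widths [np.float64(39.69999999999999), np.float64(35.400000000000034)]
198 303 329 | 202 297 334 | 206 297 334 | 210 298 334 | 214 298 334 | 218 298 334 | 222 298 334 | 226 298 333 | 230 298 334 | 234 298 333 | 238 299 333 | 242 299 333 | 246 299 333 | 250 299 333 | 254 299 333 | 258 299 333 | 262 299 333 | 266 299 333 | 270 299 333 | 274 300 333 | 278 300 332 | 282 300 332 | 286 299 333 | 290 299 333 | 294 300 332 | 298 300 334 | 302 300 332 | 306 300 332 | 310 301 332 | 314 302 331 | 318 307 326 | [101, 101, 87, 68, 73, 73, 73, 72, 74, 75, 77, 71, 105, 154, 156, 153, 153, 153, 154, 153, 153, 153, 152, 156, 154, 110, 72, 84, 145, 157, 152, 152, 152, 153, 153, 154, 158, 148, 72, 69, 128, 159, 154, 153, 153, 152, 151, 153, 159, 147, 61, 69, 117, 159, 154, 152, 152, 151, 153, 152, 153, 152, 153, 152, 152, 152, 152, 151, 150, 151, 151, 150, 152, 151, 151, 150, 151, 152, 151, 151, 151, 150, 151, 151, 150, 151, 151, 151, 150, 151, 151, 151, 150, 153, 153, 116, 73, 96, 160, 152, 150, 151, 150, 151, 154, 148, 86, 70, 110, 158, 152, 150, 150, 150, 152, 157, 145, 62, 80, 143, 153, 150, 148, 150, 149, 149, 147, 149, 146, 143]
```

Request:
servo_tool(increments=[[[0.16, 0.6, -0.2], [0, 0, 0]], [[0.16, 0.9, -0.2], [0, 0, 0]], [[0.16, 0.9, -0.2], [0, 0, 0]], [[0.16, 0.9, -0.2], [0, 0, 0]], [[0.16, 0.9, 0], [0, 0, 0]], [[0.16, 0.9, 0], [0, 0, 0]], [[0.16, 0.9, 0], [0, 0, 0]], [[0.16, 0.9, 0], [0, 0, 0]]])

```text
time: 5.28
eef_pos: [0.5427, 0.0584, 0.1637]
tool_rot: [-0.056, -3.138, -0.0]
contact_force: [0.7, -0.2, -1.1]
opening: 0.189
grip_force: 36.0
```

Request:
servo_tool(increments=[[[0.16, 0.9, 0], [0, 0, 0]], [[0.16, 0.6, 0], [0, 0, 0]], [[0, 0.2, 0], [0, 0, 0]], [[0, 0, 0], [0, 0, 0]], [[0, 0, 0], [0, 0, 0]]])

```text
time: 5.7
eef_pos: [0.5376, 0.0986, 0.1644]
tool_rot: [-0.058, -3.14, 0.001]
contact_force: [0.7, -0.7, -1.1]
opening: 0.19
grip_force: 36.0
```

```bash
python3 - <<'E'
from h import *
s=read_state();w=camera("wrist");cv2.imwrite("pics/gA.png",w);np.save("gA.npy",s,allow_pickle=True)
print(s['time'],s['eef_pos'],s['tool_rot'])
E
```

```text
5.7 [0.53755426 0.0985579  0.16435852] [-5.76463748e-02 -3.13971001e+00  1.38250002e-03]
```

Request:
servo_tool(increments=[[[0.03, 0.5, 0], [0, 0, 0]], [[0.03, 0.9, 0], [0, 0, 0]], [[0.03, 0.9, 0], [0, 0, 0]], [[0.03, 0.9, 0], [0, 0, 0]], [[0, 0.3, 0], [0, 0, 0]], [[0, 0, 0], [0, 0, 0]], [[0, 0, 0], [0, 0, 0]]])

```text
time: 6.33
eef_pos: [0.5382, 0.1858, 0.1648]
tool_rot: [-0.058, -3.141, 0.001]
contact_force: [-0.2, 0.1, -1.0]
opening: 0.194
grip_force: 36.0
```

```bash
python3 - <<'E'
from h import *
s=read_state();w=camera("wrist");cv2.imwrite("pics/gB.png",w);np.save("gB.npy",s,allow_pickle=True)
print(s['time'],s['eef_pos'],s['tool_rot'])
a=cv2.imread("pics/gA.png")
o=np.vstack([a[0:280,200:600],w[0:280,120:520]]);cv2.imwrite("pics/gAB.png",cv2.resize(o,None,fx=1.07,fy=1.07))
E
```

```text
6.3333 [0.53823982 0.18582688 0.16481184] [-5.84493487e-02 -3.14071921e+00  1.43421816e-03]
```

View pics/gAB.png

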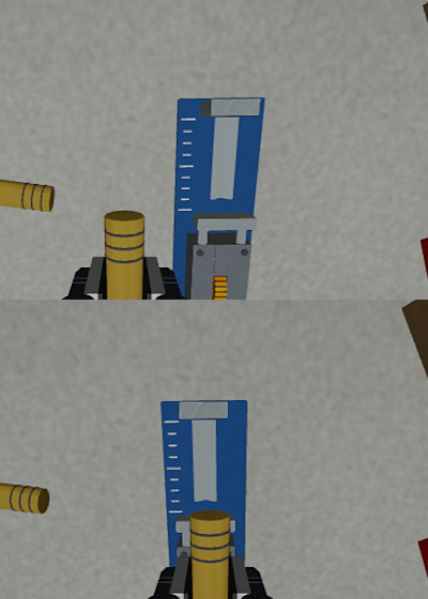

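In A (upper), the gauge groove runs from about (226,118) to (222,197) and the stop top is at (232,107). In B (lower), the stop top is at (204,410) and the groove runs from (204,420) to (204,500). The jaw is at (225,230) in A and stands open. The held stud is clear of everything.

```bash
python3 - <<'E'
from h import *
res={}
for n in "AB":
    s=np.load(f"g{n}.npy",allow_pickle=True).item();im=cv2.imread(f"pics/g{n}.png");W=cam("wrist",s)
    h=cv2.cvtColor(im,cv2.COLOR_BGR2HSV)
    bl=cv2.inRange(h,(100,120,40),(125,255,255));
    c=max(cv2.findContours(cv2.morphologyEx(bl,cv2.MORPH_CLOSE,np.ones((3,3))),0,2)[0],key=cv2.contourArea)
    hull=np.zeros_like(bl);cv2.fillConvexPoly(hull,cv2.convexHull(c),255)
    print(n,"blue bbox",cv2.boundingRect(c))
    g=cv2.inRange(h,(0,0,0),(180,110,255))&hull
    k,lab,st,ce=cv2.connectedComponentsWithStats(g)
    for i in range(1,k):
        if st[i][4]>60:
            cc=cv2.findContours((lab==i).astype(np.uint8),0,1)[0][0];r=cv2.minAreaRect(cc)
            print(st[i],ce[i].round(1),np.round(r[1],1),round(r[2],1),[int(x) for x in cv2.mean(im,(lab==i).astype(np.uint8))[:3]])
            x,y,ww,hh=st[i][:4]
            if st[i][4]>400:print("   rows",[(v,np.where(lab[v]==i)[0].min(),np.where(lab[v]==i)[0].max()) for v in range(y,y+hh,4)])
E
```

```text
A blue bbox (361, 91, 86, 187)
[ 387   91   57   96 2620] [411.2 130.2] [95. 56.] 90.0 [137, 134, 126]
   rows [(91, np.int64(402), np.int64(433)), (95, np.int64(388), np.int64(442)), (99, np.int64(388), np.int64(442)), (103, np.int64(387), np.int64(442)), (107, np.int64(387), np.int64(441)), (111, np.int64(401), np.int64(423)), (115, np.int64(400), np.int64(422)), (119, np.int64(400), np.int64(422)), (123, np.int64(400), np.int64(422)), (127, np.int64(400), np.int64(421)), (131, np.int64(399), np.int64(421)), (135, np.int64(399), np.int64(421)), (139, np.int64(399), np.int64(420)), (143, np.int64(399), np.int64(420)), (147, np.int64(398), np.int64(420)), (151, np.int64(398), np.int64(419)), (155, np.int64(398), np.int64(419)), (159, np.int64(398), np.int64(419)), (163, np.int64(398), np.int64(418)), (167, np.int64(397), np.int64(418)), (171, np.int64(397), np.int64(418)), (175, np.int64(397), np.int64(417)), (179, np.int64(397), np.int64(417)), (183, np.int64(396), np.int64(417))]
[ 373  199   63   77 2203] [395.6 225.9] [42.4 96.8] 40.1 [88, 87, 82]
   rows [(199, np.int64(396), np
[... 1575 characters left out ...]
.int64(301), np.int64(321)), (178, np.int64(301), np.int64(321)), (182, np.int64(301), np.int64(322)), (186, np.int64(301), np.int64(322))]
[ 284  199   63   51 1009] [306.8 226.6] [47.1 62.4] 86.3 [83, 82, 79]
   rows [(199, np.int64(332), np.int64(332)), (203, np.int64(286), np.int64(338)), (207, np.int64(284), np.int64(339)), (211, np.int64(284), np.int64(339)), (215, np.int64(284), np.int64(339)), (219, np.int64(290), np.int64(330)), (223, np.int64(288), np.int64(337)), (227, np.int64(287), np.int64(338)), (231, np.int64(286), np.int64(339)), (235, np.int64(285), np.int64(339)), (239, np.int64(285), np.int64(339)), (243, np.int64(286), np.int64(346)), (247, np.int64(285), np.int64(295))]
```

```bash
python3 - <<'E'
from h import *
C={n:cam("wrist",np.load(f"g{n}.npy",allow_pickle=True).item()) for n in "AB"}
def t(nm,a,b):
    X,e=tri((C['A'],a),(C['B'],b));print(nm,X.round(4),round(e[0],4));return X
p=t("groove far",(406.6,187),(311.6,189));q=t("groove near",(412,110),(310,112.5))
print("yaw",np.degrees(np.arctan2(*(p-q)[[1,0]])))
t("stop R top far",(442.3,109),(332.5,111.5));t("stop R top near",(443.3,93),(332.5,96))
t("jaw R",(433.5,199),(339,203))
for n,uv in(("A",(411.9,112)),("A",(406.6,185)),("B",(310.1,115)),("B",(311.6,187))):print(n,plane(C[n],uv,.035).round(4))
for n,uv in(("A",(421.5,109)),("B",(309.7,111.5))):print("stop face top",n,plane(C[n],uv,.052).round(4))
E
```

```text
groove far [0.5355 0.1819 0.0337] 0.0002
groove near [0.4678 0.1833 0.0341] 0.0001
yaw -1.1681689889592648
stop R top far [0.4677 0.2017 0.0531] 0.0002
stop R top near [0.4558 0.202  0.0518] 0.0001
jaw R [0.5483 0.2068 0.0356] 0.0008
A [0.4695 0.183  0.035 ]
A [0.5335 0.1815 0.035 ]
B [0.4697 0.1833 0.035 ]
B [0.5331 0.182  0.035 ]
stop face top A [0.4674 0.1855 0.052 ]
stop face top B [0.4669 0.1834 0.052 ]
```

Groove: lips at z≈0.034, axis yaw −1.2°. The stop face is at x≈0.4675 and the groove is 68 mm long, as given. That puts the seat at about (0.4975, 0.1827, 0.039). I'll lay the stud about 6 mm clear of the stop.

Request:
servo_tool(increments=[[[0.69, -0.08, 0.3], [0, 0, -0.005]], [[0.69, -0.08, 0.3], [0, 0, 0]], [[0, 0, 0.9], [0, 0, 0]], [[0, 0, 0.9], [0, 0, 0]], [[0, 0, 0.9], [0, 0, 0]], [[0, 0, 0.9], [0, 0, 0]], [[0, 0, 0.4], [0, 0, 0]], [[0, 0, 0], [0, 0, 0]]])

```text
time: 7.05
eef_pos: [0.5025, 0.1815, 0.0481]
tool_rot: [-0.036, -3.138, 0.004]
contact_force: [0.3, 0.1, -0.6]
opening: 0.191
grip_force: 36.0
```

Request:
servo_tool(increments=[[[0, 0, 0], [0, 0, 0]], [[0, 0, 0], [0, 0, 0]], [[0, 0, 0], [0, 0, 0]]])

```text
time: 7.3
eef_pos: [0.5045, 0.1837, 0.0513]
tool_rot: [0.034, 3.139, 0.001]
contact_force: [0.9, 0.2, -1.0]
opening: 0.191
grip_force: 36.0
```

```bash
python3 - <<'E'
from h import *
s=read_state();print(s['eef_pos'],s['tool_rot'],s['contact_force'])
a=camera("scene");b=camera("top");w=camera("wrist")
cv2.imwrite("pics/p1.png",np.hstack([cv2.resize(w[60:400,160:480],None,fx=1.25,fy=1.25),cv2.resize(b[150:250,210:310],(425,425),interpolation=2)[:, :400]]))
W=cam("wrist",s);print(proj(W,[.4675,.1834,.034]),proj(W,[.535,.182,.034]))
E
```

```text
[0.50454711 0.18367462 0.05134142] [3.40834178e-02 3.13925096e+00 1.08843687e-03] [ 0.90428039  0.21924844 -1.03822426]
[313.87789179 177.92221578] [314.13724333 289.28428655]
```

View pics/p1.png

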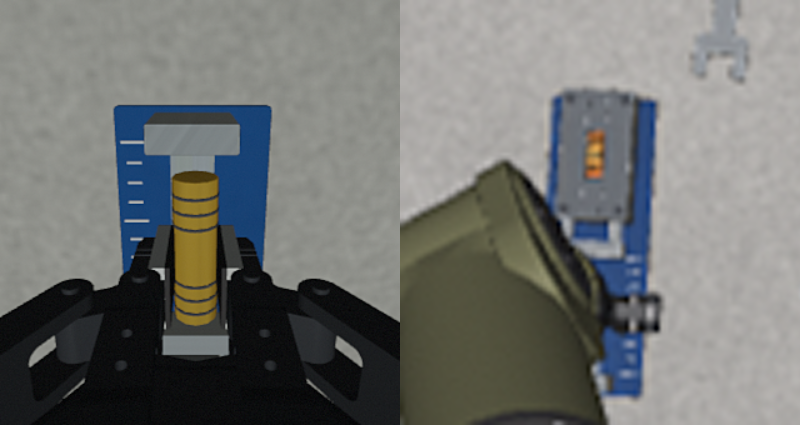

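The wrist view shows the stud at crop column 195 and the groove at 192, so the groove is about 1 mm towards −y. There is open groove between the stud and the stop, and the jaw is behind it with a gap. I'll nudge 1 mm and lower gently, watching the force.

Request:
servo_tool(increments=[[[0, -0.04, 0.1], [0, 0, 0]], [[0, 0, 0.1], [0, 0, 0]], [[0, 0, 0.1], [0, 0, 0]], [[0, 0, 0.06], [0, 0, 0]], [[0, 0, 0], [0, 0, 0]], [[0, 0, 0], [0, 0, 0]]])

```text
time: 7.95
eef_pos: [0.5034, 0.1826, 0.0408]
tool_rot: [-0.033, -3.141, 0.0]
contact_force: [-0.7, 0.1, -2.1]
opening: 0.194
grip_force: 36.0
```

Request:
servo_tool(increments=[[[0, 0, 0.04], [0, 0, 0]], [[0, 0, 0], [0, 0, 0]], [[0, 0, 0], [0, 0, 0]]])

```text
time: 8.2
eef_pos: [0.5036, 0.1826, 0.04]
tool_rot: [-0.033, -3.141, 0.0]
contact_force: [-0.6, -0.0, -1.4]
opening: 0.188
grip_force: 36.0
```

Request:
servo_tool(increments=[[[0, 0, 0.04], [0, 0, 0]], [[0, 0, 0], [0, 0, 0]], [[0, 0, 0], [0, 0, 0]]])

```text
time: 8.45
eef_pos: [0.5036, 0.1826, 0.039]
tool_rot: [-0.033, -3.141, 0.0]
contact_force: [-0.1, -0.1, -1.3]
opening: 0.189
grip_force: 36.0
```

Request:
servo_tool(increments=[[[0, 0, 0.04], [0, 0, 0]], [[0, 0, 0], [0, 0, 0]], [[0, 0, 0], [0, 0, 0]]])

```text
time: 8.7
eef_pos: [0.5036, 0.1826, 0.038]
tool_rot: [-0.033, -3.141, 0.0]
contact_force: [-1.9, -0.1, -1.1]
opening: 0.189
grip_force: 36.0
```

Request:
servo_tool(increments=[[[0, 0, 0.04], [0, 0, 0]], [[0, 0, 0], [0, 0, 0]], [[0, 0, 0], [0, 0, 0]]])

```text
time: 8.95
eef_pos: [0.5037, 0.1825, 0.0371]
tool_rot: [0.034, 3.141, -0.0]
contact_force: [-0.9, -1.5, 1.4]
opening: 0.19
grip_force: 36.3
```

Request:
servo_tool(increments=[[[0, 0, 0.03], [0, 0, 0]], [[0, 0, 0], [0, 0, 0]], [[0, 0, 0], [0, 0, 0]]])

```text
time: 9.2
eef_pos: [0.5037, 0.1825, 0.0367]
tool_rot: [0.034, 3.141, -0.0]
contact_force: [-1.8, -1.5, 5.6]
opening: 0.193
grip_force: 36.8
```

Contact at z≈0.037 with about 6 N, which matches the expected seat height. Releasing.

Request:
servo_tool(increments=[[[0, 0, 0], [0, 0, 0]], [[0, 0, 0], [0, 0, 0]], [[0, 0, 0], [0, 0, 0]], [[0, 0, 0], [0, 0, 0]]], grip=0.55)

```text
time: 9.53
eef_pos: [0.5036, 0.1827, 0.0362]
tool_rot: [-0.033, -3.141, -0.0]
contact_force: [-0.0, 0.4, -0.1]
opening: 0.449
grip_force: 0.0
```

Request:
servo_tool(increments=[[[0, 0, -0.2], [0, 0, 0]], [[0, 0, -0.6], [0, 0, 0]], [[0, 0, -1], [0, 0, 0]], [[0, 0, -1], [0, 0, 0]], [[-0.8, 0, -1], [0, 0, 0]], [[-0.8, 0, -0.6], [0, 0, 0]], [[0, 0, 0], [0, 0, 0]], [[0, 0, 0], [0, 0, 0]]])

```text
time: 10.2
eef_pos: [0.5447, 0.1818, 0.1472]
tool_rot: [0.035, 3.139, 0.001]
contact_force: [0.6, 0.8, -0.4]
opening: 0.449
grip_force: 0.0
```

```bash
python3 - <<'E'
from h import *
s=read_state();print(s['time'],s['eef_pos'],s['tool_rot'],s['contact_force'])
w=camera("wrist");np.save("gC.npy",s,allow_pickle=True)
cv2.imwrite("pics/gC.png",w)
cv2.imwrite("pics/gCc.png",cv2.resize(w[0:300,190:450],None,fx=2,fy=2))
print(blobs(w,(8,90,60),(28,255,255),60))
W=cam("wrist",s)
for n,X in(("stopf",[.4675,.1834,.052]),("wheel",[.6156,.1808,.051]),("seat+6",[.5035,.1826,.039])):print(n,proj(W,X).round(1))
E
```

```text
10.2 [0.54465004 0.18176938 0.14724555] [3.47942705e-02 3.13921258e+00 1.25234953e-03] [ 0.63262708  0.79571241 -0.40561172]
[(591.0, 64.0, [128.0, 96.0], 90, 5771.5), (106.1, 176.4, [106.5, 25.7], 8, 2441.0), (315.5, 149.0, [76.0, 21.0], 90, 1567.0), (315.5, 276.5, [29.0, 11.0], 90, 318.5)]
stopf [315.7 102.8]
wheel [316.4 279.6]
seat+6 [315.6 149.7]
```

View pics/gCc.png

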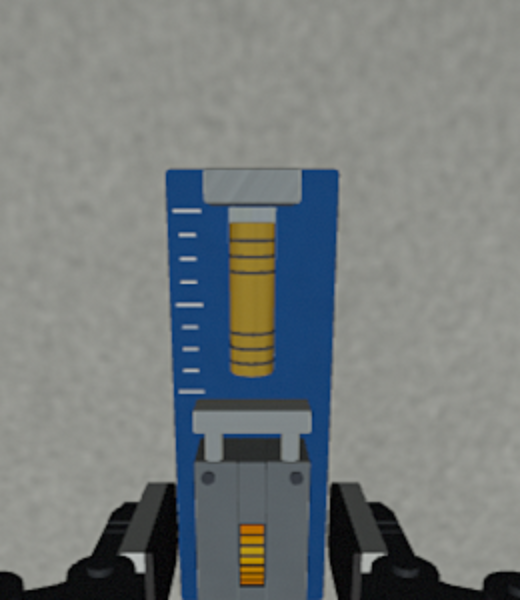

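The stud lies straight in the groove at crop (252,300), which is (316,150) in the full picture. There is a small gap to the stop, the jaw at (252,415) is open, and the wheel is at (252,555). Next I'll measure the wheel.

```bash
python3 - <<'E'
from h import *
s=np.load("gC.npy",allow_pickle=True).item();W=cam("wrist",s);im=cv2.imread("pics/gC.png")
m=cv2.inRange(cv2.cvtColor(im,cv2.COLOR_BGR2HSV),(3,90,60),(30,255,255))[250:310,295:335];ys,xs=np.where(m);print(xs.min()+295,xs.max()+295,ys.min()+250,ys.max()+250)
uv=((xs.min()+xs.max())/2+295,(ys.min()+ys.max())/2+250)
T=cam("top");S=cam("scene")
print(plane(W,(uv[0],ys.min()+250),.047),plane(W,(uv[0],ys.max()+250),.047))
print(tri((W,uv),(T,(255.5,186)),(S,(381.6,175.9))))
# stud & jaw along groove
for n,u,v,z in(("stud near",316,111.5,.045),("stud far",316,188,.045),("jaw top front",316,208,.054),("stopface",316,102,.052)):print(n,plane(W,(u,v),z).round(4))
E
```

```text
310 321 262 291
[0.60052036 0.18035735 0.047     ] [0.6295687  0.17971883 0.047     ]
(array([0.6155536 , 0.18048872, 0.04616695]), [np.float64(0.0005032457647454506), np.float64(0.0005792947216439725), np.float64(8.777363348747832e-05)])
stud near [0.4737 0.1835 0.045 ]
stud far [0.5341 0.1822 0.045 ]
jaw top front [0.5486 0.1819 0.054 ]
stopface [0.467  0.1837 0.052 ]
```

Request:
servo_tool(increments=[[[-0.5, 0, 0], [0, 0, 0]], [[-0.8, 0, 0], [0, 0, 0]], [[-0.8, 0, 0], [0, 0, 0]], [[-0.5, 0, 0], [0, 0, 0]], [[0, 0, 0], [0, 0, 0]]], grip=1)

```text
time: 10.67
eef_pos: [0.6094, 0.1798, 0.1447]
tool_rot: [-0.035, -3.14, 0.001]
contact_force: [-0.9, -0.5, 0.2]
opening: 0.0
grip_force: 0.0
```

Request:
servo_tool(increments=[[[-0.25, 0, 0.4], [0, 0, 0]], [[-0.25, 0, 0.8], [0, 0, 0]], [[0, 0, 0.8], [0, 0, 0]], [[0, 0, 0.8], [0, 0, 0]], [[0, 0, 0.4], [0, 0, 0]], [[0, 0, 0], [0, 0, 0]], [[0, 0, 0], [0, 0, 0]], [[0, 0, 0], [0, 0, 0]]])

```text
time: 11.33
eef_pos: [0.6213, 0.1805, 0.0672]
tool_rot: [0.033, 3.14, 0.001]
contact_force: [0.8, -0.5, 0.8]
opening: -0.001
grip_force: 0.0
```

Request:
servo_tool(increments=[[[0, 0, 0.08], [0, 0, 0]], [[0, 0, 0.08], [0, 0, 0]], [[0, 0, 0.08], [0, 0, 0]], [[0, 0, 0], [0, 0, 0]], [[0, 0, 0], [0, 0, 0]]])

```text
time: 11.75
eef_pos: [0.621, 0.1801, 0.0603]
tool_rot: [-0.033, -3.141, 0.0]
contact_force: [-0.9, 0.7, -1.4]
opening: 0.002
grip_force: 0.0
```

Request:
servo_tool(increments=[[[0, 0, 0.08], [0, 0, 0]], [[0, 0, 0.08], [0, 0, 0]], [[0, 0, 0.04], [0, 0, 0]], [[0, 0, 0], [0, 0, 0]], [[0, 0, 0], [0, 0, 0]]])

```text
time: 12.17
eef_pos: [0.621, 0.1801, 0.0551]
tool_rot: [-0.033, -3.141, 0.0]
contact_force: [-0.1, -0.1, -0.8]
opening: 0.002
grip_force: 0.0
```

Request:
servo_tool(increments=[[[0, 0, 0.04], [0, 0, 0]], [[0, 0, 0.04], [0, 0, 0]], [[0, 0, 0], [0, 0, 0]], [[0, 0, 0], [0, 0, 0]]])

```text
time: 12.5
eef_pos: [0.621, 0.1801, 0.0532]
tool_rot: [-0.033, -3.141, 0.0]
contact_force: [-0.7, -0.2, -0.2]
opening: -0.0
grip_force: 0.0
```

Request:
servo_tool(increments=[[[0, 0, 0.04], [0, 0, 0]], [[0, 0, 0], [0, 0, 0]], [[0, 0, 0], [0, 0, 0]]])

```text
time: 12.75
eef_pos: [0.621, 0.1802, 0.0522]
tool_rot: [-0.033, -3.141, 0.0]
contact_force: [-0.1, -0.5, 0.1]
opening: 0.003
grip_force: 0.0
```

Request:
servo_tool(increments=[[[0, 0, 0.04], [0, 0, 0]], [[0, 0, 0], [0, 0, 0]], [[0, 0, 0], [0, 0, 0]]])

```text
time: 13.0
eef_pos: [0.6212, 0.1802, 0.0516]
tool_rot: [0.033, 3.141, 0.0]
contact_force: [-0.8, -0.7, 2.6]
opening: 0.004
grip_force: 1.4
```

Request:
servo_tool(increments=[[[0, 0, 0.03], [0, 0, 0]], [[0, 0, 0], [0, 0, 0]], [[0, 0, 0], [0, 0, 0]]])

```text
time: 13.25
eef_pos: [0.6213, 0.1802, 0.0512]
tool_rot: [0.033, 3.141, 0.0]
contact_force: [-2.2, -1.0, 6.8]
opening: 0.001
grip_force: 3.3
```

Request:
servo_tool(increments=[[[0.08, 0, 0], [0, 0, 0]], [[0.08, 0, 0], [0, 0, 0]], [[0.08, 0, 0], [0, 0, 0]]])

```text
time: 13.5
eef_pos: [0.6164, 0.1803, 0.0514]
tool_rot: [0.034, 3.138, 0.001]
contact_force: [0.5, -0.1, 5.1]
opening: -0.002
grip_force: 2.6
```

Request:
servo_tool(increments=[[[0.08, 0, 0], [0, 0, 0]], [[0.08, 0, 0], [0, 0, 0]], [[0.08, 0, 0], [0, 0, 0]]])

```text
time: 13.75
eef_pos: [0.6103, 0.1804, 0.0513]
tool_rot: [0.034, 3.139, 0.001]
contact_force: [2.3, -1.5, 5.1]
opening: 0.003
grip_force: 2.6
```

Request:
servo_tool(increments=[[[0.08, 0, 0], [0, 0, 0]], [[0, 0, -0.12], [0, 0, 0]], [[-0.28, 0, 0], [0, 0, 0]], [[-0.28, 0, 0], [0, 0, 0]], [[0, 0, 0], [0, 0, 0]], [[0, 0, 0.06], [0, 0, 0]], [[0, 0, 0.06], [0, 0, 0]], [[0, 0, 0], [0, 0, 0]]])

```text
time: 14.42
eef_pos: [0.6217, 0.18, 0.0511]
tool_rot: [0.034, 3.14, 0.0]
contact_force: [0.1, -1.3, 7.0]
opening: 0.001
grip_force: 3.8
```

Request:
servo_tool(increments=[[[0, 0, 0.01], [0, 0, 0]], [[0, 0, 0], [0, 0, 0]]])

```text
time: 14.58
eef_pos: [0.6217, 0.18, 0.0511]
tool_rot: [0.034, 3.14, 0.0]
contact_force: [0.1, -0.7, 7.3]
opening: -0.0
grip_force: 3.8
```

Request:
servo_tool(increments=[[[0.08, 0, 0], [0, 0, 0]], [[0.08, 0, 0.005], [0, 0, 0]], [[0.08, 0, 0], [0, 0, 0]], [[0.08, 0, 0], [0, 0, 0]], [[0.08, 0, 0], [0, 0, 0]], [[0.08, 0, 0], [0, 0, 0]], [[0.08, 0, 0], [0, 0, 0]]])

```text
time: 15.17
eef_pos: [0.6084, 0.1803, 0.0512]
tool_rot: [0.034, 3.138, 0.001]
contact_force: [1.6, -0.4, 6.4]
opening: 0.002
grip_force: 3.2
```

```bash
python3 - <<'E'
from h import *
s=read_state();w=camera("wrist");W=cam("wrist",s)
print(s['contact_force'],proj(W,[.5486,.182,.054]),proj(W,[.5341,.182,.045]),proj(W,[.467,.1837,.052]))
cv2.imwrite("pics/r2.png",cv2.resize(w[0:330,190:450],None,fx=1.8,fy=1.8))
E
```

```text
[ 1.64057022 -0.40042379  6.41779607] [316.94847625 137.51775456] [316.23232437 104.02123281] [317.07519153 -82.27487012]
```

View pics/r2.png

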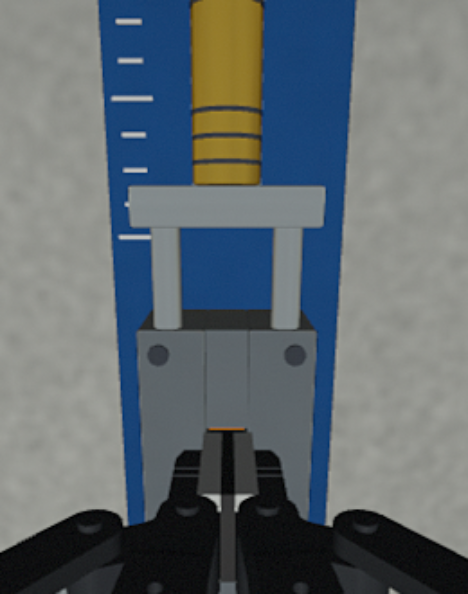

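The jaw front has moved from row 137 to row 103 and now touches the stud, so the wheel is driving it. About two strokes remain.

Request:
servo_tool(increments=[[[0, 0, -0.12], [0, 0, 0]], [[-0.28, 0, 0], [0, 0, 0]], [[-0.28, 0, 0], [0, 0, 0]], [[0, 0, 0], [0, 0, 0]], [[0, 0, 0.06], [0, 0, 0]], [[0, 0, 0.06], [0, 0, 0]], [[0, 0, 0], [0, 0, 0]]])

```text
time: 15.8
eef_pos: [0.6219, 0.1801, 0.051]
tool_rot: [0.034, 3.14, 0.0]
contact_force: [-1.1, -1.5, 9.6]
opening: 0.001
grip_force: 4.6
```

Request:
servo_tool(increments=[[[0.08, 0, 0], [0, 0, 0]], [[0.08, 0, 0], [0, 0, 0]], [[0.08, 0, 0], [0, 0, 0]], [[0.08, 0, 0], [0, 0, 0]], [[0.08, 0, 0], [0, 0, 0]], [[0.08, 0, 0], [0, 0, 0]], [[0.08, 0, 0], [0, 0, 0]]])

```text
time: 16.38
eef_pos: [0.6086, 0.1803, 0.0512]
tool_rot: [0.034, 3.138, 0.001]
contact_force: [2.0, -1.1, 6.8]
opening: -0.001
grip_force: 3.2
```

Request:
servo_tool(increments=[[[0, 0, -0.12], [0, 0, 0]], [[-0.28, 0, 0], [0, 0, 0]], [[-0.28, 0, 0], [0, 0, 0]], [[0, 0, 0], [0, 0, 0]], [[0, 0, 0.06], [0, 0, 0]], [[0, 0, 0.06], [0, 0, 0]], [[0, 0, 0], [0, 0, 0]]])

```text
time: 16.97
eef_pos: [0.622, 0.18, 0.051]
tool_rot: [0.034, 3.14, 0.0]
contact_force: [-0.2, -1.3, 8.8]
opening: 0.003
grip_force: 4.6
```

Request:
servo_tool(increments=[[[0.08, 0, 0], [0, 0, 0]], [[0.08, 0, 0], [0, 0, 0]], [[0.08, 0, 0], [0, 0, 0]], [[0.08, 0, 0], [0, 0, 0]]])

```text
time: 17.3
eef_pos: [0.6154, 0.1805, 0.0513]
tool_rot: [0.034, 3.136, 0.002]
contact_force: [4.4, -0.4, 5.4]
opening: 0.001
grip_force: 2.7
```

Request:
servo_tool(increments=[[[0.08, 0, 0], [0, 0, 0]], [[0.08, 0, 0], [0, 0, 0]], [[0.08, 0, 0], [0, 0, 0]]])

```text
time: 17.55
eef_pos: [0.6093, 0.1808, 0.0513]
tool_rot: [0.034, 3.136, 0.002]
contact_force: [4.2, -0.7, 4.7]
opening: 0.001
grip_force: 2.6
```

The drag rose to about 4.3 N at 5 N press, so the jaw is tight and the finger is slipping. I'll do one confirming stroke, pressed slightly firmer.

Request:
servo_tool(increments=[[[0, 0, -0.12], [0, 0, 0]], [[-0.28, 0, 0], [0, 0, 0]], [[-0.28, 0, 0], [0, 0, 0]], [[0, 0, 0], [0, 0, 0]], [[0, 0, 0.06], [0, 0, 0]], [[0, 0, 0.06], [0, 0, 0]], [[0, 0, 0], [0, 0, 0]]])

```text
time: 18.13
eef_pos: [0.6219, 0.18, 0.0509]
tool_rot: [0.034, 3.14, 0.0]
contact_force: [-0.8, -1.3, 10.9]
opening: -0.003
grip_force: 4.6
```

Request:
servo_tool(increments=[[[0.08, 0, 0], [0, 0, 0]], [[0.08, 0, 0.02], [0, 0, 0]], [[0.08, 0, 0], [0, 0, 0]], [[0.08, 0, 0], [0, 0, 0]]])

```text
time: 18.47
eef_pos: [0.616, 0.1805, 0.0512]
tool_rot: [0.034, 3.135, 0.002]
contact_force: [5.1, -0.3, 6.7]
opening: -0.004
grip_force: 3.4
```

Request:
servo_tool(increments=[[[0, 0, -0.2], [0, 0, 0]], [[0, 0, -0.8], [0, 0, 0]], [[0.4, 0, -1], [0, 0, 0]], [[0.8, 0, -1], [0, 0, 0]], [[0.8, 0, -1], [0, 0, 0]], [[0.4, 0, -0.4], [0, 0, 0]], [[0, 0, 0], [0, 0, 0]], [[0, 0, 0], [0, 0, 0]]])

```text
time: 19.13
eef_pos: [0.553, 0.1816, 0.1597]
tool_rot: [0.033, 3.141, -0.0]
contact_force: [0.3, 0.2, -0.1]
opening: 0.002
grip_force: 0.0
```

```bash
python3 - <<'E'
from h import *
s=read_state();w=camera("wrist");W=cam("wrist",s);print(s['time'],s['eef_pos'],s['contact_force'])
print([(n,proj(W,X).round(1)) for n,X in(("stop",[.467,.1837,.052]),("seat",[.497,.183,.045]),("stud end",[.527,.182,.045]))])
print(blobs(w,(8,90,60),(28,255,255),60))
cv2.imwrite("pics/end.png",cv2.resize(w[0:300,190:450],None,fx=2,fy=2))
E
```

```text
19.1333 [0.55299456 0.18160189 0.15974843] [ 0.28867475  0.23234956 -0.08233402]
[('stop', array([316.3,  91.4])), ('seat', array([316.1, 130.7])), ('stud end', array([315.7, 166.9]))]
[(111.8, 164.8, [98.7, 25.0], 8, 2159.5), (316.0, 129.0, [76.0, 22.0], 90, 1479.5), (564.5, 86.8, [65.1, 43.3], 72, 941.5), (601.3, 84.0, [72.3, 33.2], 78, 923.0), (619.1, 58.0, [120.3, 11.5], 75, 776.5), (558.4, 65.9, [29.4, 20.5], 72, 128.5)]
```

View pics/end.png

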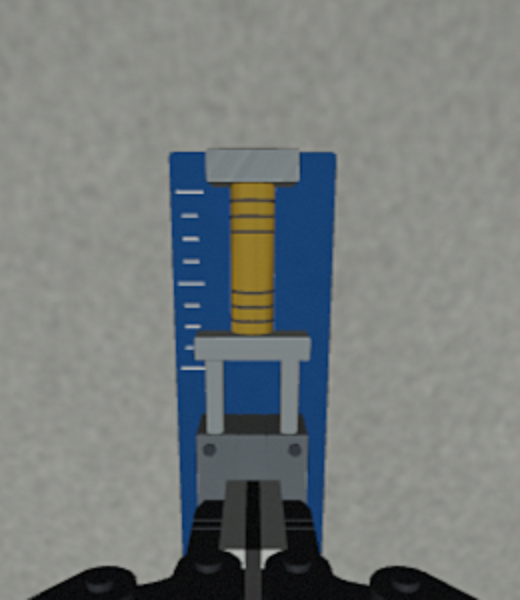

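The stud touches the stop at crop row 183, with no groove left showing, and the jaw is against its other end at row 333. The robot is clear, so I'm handing the job in.

```bash
python3 -c "
from rig import *
print(job_done())"
```

```text
the job is handed in; nothing more can be done
None
```

The brass stud lies in the gauge's groove, clamped between the stop and the jaw using only the thumbwheel; the finger slipped on the wheel at the end, and I handed the job in at about 19 s with the robot clear (no verdict was returned).

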